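Nip a beech blank in the drilling jig with its coarse and fine knobs

TASK

Clamp the wooden blank for drilling: turn the large outer knob clockwise to run the rubber pad up to a few millimetres (about 5) short of the blank without touching it, then use only the small inner knob on top, clockwise, to push the blank home against the steel stop plate and nip it there with about 14 newtons, which you must judge by the feel of the knob; more than 25 would dent it. Touch nothing but the two knobs, let go of them, and leave everything else on the bench where it lies.

Things in the scene. Friction and masses are not known exactly. Their poses are not given: they have to be found in the camera images.
- jig: the jig, fixed: aluminium bed 170 x 330 x 12 mm with an 80 x 80 mm grey headstock that carries the knobs at its -y end. Origin under the bed's centre; z up; the jaw advances along its +y. The two knobs are geared together: turning one also turns the other (the fine one 2.5 times as fast); both stay where they are left
- coarse_grip (a point): on the knobs' common upright axis, half-way up the outer (coarse) knob: black ribbed cylinder, 60 mm diameter, 24 mm tall, on a 36 mm neck, so fingertips may reach 24 mm below this point. Clockwise from above advances the pad 20 mm per rad; 0.6 to 2 rad bring it within 5 mm of the blank. Takes about 0.55 N m
- fine_grip (a point): on the same axis, 22 mm above the coarse knob's top: where to grip the fine knob, a steel cylinder of 26 mm diameter rising 32 mm above the coarse one. Clockwise advances the pad 8 mm per rad. Takes about 0.22 N m with the pad free; load adds 0.008 N m per N (14 N: 0.11). The torque felt at rest depends on how the tool came to rest: compare equal small steps
- pad: black rubber pad on the jaw, 40 mm wide, 26 mm tall, 8 mm thick; the origin is the centre of its front face, +y points from it to the blank. It is sprung: 8 N per mm, so once the blank is hard against the stop plate 14 N is about 1.75 mm, 0.22 rad of the fine knob. The spring has only 4 mm of give
- blank: loose beech blank, 60 mm wide (x), 50 mm long (y), 34 mm tall, 80 g, lying on the jig's bed between pad and stop; origin at the centre of its underside, so its face towards the pad lies 25 mm to -y. It lies 1 to 12 mm short of the stop plate and up to 0.03 rad askew; it takes under 1 N to slide
- stop: fixed steel stop block on the bed, 70 mm wide (x), 30 mm (y), 30 mm tall; origin at the centre of its underside. In front of its face (15 mm to -y) a steel stop plate 50 mm wide, 26 mm tall stands on a locked screw; the plate's front is 5 to 14 mm from the block, set differently each time and not measured: where the blank seats must be felt
- offcut: bystander: loose wood offcut 30 x 45 x 18 mm on the jig's bed beside the headstock; origin at its underside
- gclamp: bystander: steel clamp with wooden handle lying flat, about 220 mm long
- glue: bystander: white bottle, 56 mm across, 150 mm tall
- brush: bystander: brush lying on the table
- screwdriver: bystander: screwdriver lying on the table
- tape: bystander: black tape measure, 70 x 70 x 38 mm
- pot: bystander: open grey pot, 80 mm across, 90 mm tall
Not all that is in view belongs to the job. What is shaped like the blank but turquoise is not meant.

How it is judged:
By the outcome, as a careful person would: the job done as asked, in the order asked, and still so for the second after the job is handed in, with the robot touching nothing.
It also fails if it takes over 72 s, if anything falls off the work surface, if the arm or the gripper's body presses on something with over 40 N, if the wrist force passes 120 N, or if a joint passes its speed limit or range.

ROBOT

A 7-joint arm with a two-finger parallel gripper is mounted at the origin on the work surface. World frame = base frame: x ahead of the robot, y to its left, z up, the work surface at z = 0. Lengths are in m, angles in rad, forces in N, time in s.
With the tool pointing down it reaches from about 0.425 to 0.975 m from the base axis. Payload 16.7 kg.
Tool frame: the origin (TCP) lies midway between the tips of the shut fingers; the grasp point (between the pads) lies 19 mm behind it; z points along the fingers, y is the direction in which the jaws open and shut (so a half turn about z gives the same grasp; the last joint's range is limited). The gripper opens to 85 mm and grips with 20 to 120 N. Pads are 22 mm wide; open, the fingers measure 114 mm over their backs; the gripper's body (76 mm by 85 mm) begins 54 mm behind the grasp point. The pads swing forward as they close: fully open they stand 13 mm farther back than shut.
Start: joints at [1.022, 0.426, 0.074, 1.606, -0.034, 1.111, -0.067], TCP at [0.263, -0.622, 0.231] pointing down, gripper open.
Joint ranges: [-2.85, 2.85], [-0.5, 2.14], [-1.23, 1.37], [0.21, 2.46], [-1.02, 4.16], [0.16, 2.05], [-2.73, 2.73]. Speed limits (rad/s): [1.89, 1.89, 2.39, 2.39, 3.01, 3.01, 3.01].

INTERFACE

Orientations are given as a unit quaternion [w, x, y, z].
In Python, from cell import sense, grab_frame, camera_params, ticket gives the robot as it stands.
- The arm moves only by the tool apply_moves, never from a script. Its argument "moves" is one flat list of numbers, 5 for each row, row after row: the opening, from 0 (shut) to 1 (fully open), then the shift along the tool's x, y, z each as a share of 400 mm, from -1 to 1, then the turn about the tool's z as a share of 90 degrees, from -1 to 1. A call has 1 to 5 rows; each row is the pose to reach, as a shift and turn from the pose measured when the call began, along the tool's axes at that moment; what a row does not reach only later rows make up. A row lasts 1/8 s, in which the tool goes at most 62.5 mm and 10.7 degrees, less where a joint would pass 70% of its speed; a pose out of reach is approached as far as the arm can. A call with a number of a shift or a turn outside -1 to 1 is refused whole. A call with a gripper value outside its range is refused whole. The fingers move at their own pace and stop on an object; "newtons" is the grip in N (left out, the last holds). Time passes only in rows, so rows that repeat a pose let the fingers close. It gives the time, the measured TCP pose, the force and the opening at its end, in the units of the state.
- sense(): the state, without advancing time (a new reading comes with each control period).
- grab_frame(name): name is "scene" or "side" or "wrist"; returns (picture, depth): 420x560x3 uint8, red, green, blue; 420x560 float32, m along the optical axis (not along the pixel's ray), 0 where there is no reading.
- camera_params(name): a dict with "K" (3x3 intrinsics, pixels), "extrinsics" (4x4, takes a point from camera to world coordinates). Camera axes: x right, y up, looking along -z (the intrinsics and any distortion apply to the point x, -y, -z); pixel columns grow to the right and rows downward; lengths in m; the calibration is good to about 2 mm. A picture is of the moment at which its call begins: read the wrist's pose just before it. camera_params takes no time and is no camera call; for the wrist camera it gives the pose at the moment of the call.
- ticket.hand_in(): hands the job in, once; it reports no verdict.
The state is a dict: "t": time; "joints": joint angles; "qd": joint speeds; "joint_torque": joint torques, N m; "eef_pos": TCP position; "ee_rot": TCP orientation; "wrist_force": force on the tool from outside, world axes, zero at the start; "torque": the same for the moment, N m; "width": opening from 0.0 (shut) to 1.0 (fully open).
Only numpy, scipy, OpenCV 4.12 (cv2) and the standard library are available. Lean on these libraries where they do the work, as an engineer would, in place of code of your own. Each camera call takes 0.05 s, during which the arm holds its last target. There are 200 camera calls.

## Working session

There is one attempt and no reset: what is moved stays moved. The work goes in short steps, Python scripts to look and compute and a tool call to move; the robot and the scene stay as the last step left them, time stands still between calls to the robot, and variables do not carry over. Pictures are saved under pics/ and viewed, about 8 in all and at most 12, crops included, and the job is handed in when it is done.

Besides the shell and the picture viewer there is one more tool, called after "Request:" as a command line: name --argument value ..., lists and objects as JSON in quotes. apply_moves: Moves the arm, as the interface text tells. Its arguments: {"type":"object","properties":{"moves":{"type":"array","items":{"type":"number","minimum":-1,"maximum":1}},"newtons":{"type":"number"}},"required":["moves"]}

```bash
ls; mkdir -p pics
cat > h.py <<'E'
import numpy as np, cv2
from cell import sense, grab_frame, camera_params, ticket
def world(name,depth,P=None):
    P=P or camera_params(name); K=np.array(P["K"]);T=np.array(P["extrinsics"])
    v,u=np.mgrid[0:depth.shape[0],0:depth.shape[1]]
    x=(u-K[0,2])/K[0,0]*depth; y=(v-K[1,2])/K[1,1]*depth
    p=np.stack([x,-y,-depth,np.ones_like(depth)],-1)
    return (p@T.T)[...,:3]
def look(name,fn):
    P=camera_params(name); im,d=grab_frame(name)
    cv2.imwrite(f"pics/{fn}.png",im[...,::-1]); W=world(name,d,P); np.savez(f"pics/{fn}.npz",im=im,d=d,W=W)
    return im,d,W
E
python3 - <<'E'
from h import *
print(sense()); print(camera_params("scene"))
a=[look(n,n+"0")[0] for n in("scene","side")]
E
```

```text
pics
{'t': 0.0, 'joints': array([ 1.02150847,  0.42672752,  0.07382797,  1.60665293, -0.03412541,
        1.11077075, -0.0671119 ]), 'qd': array([-6.88992514e-04,  1.30739855e-04, -2.62306928e-05,  4.81174547e-04,
        1.34358332e-04,  1.04339667e-03, -1.09462539e-03]), 'joint_torque': array([-5.71481160e-04, -9.49837017e+01,  3.76108289e+00, -4.63518870e+01,
        1.94220536e-02,  1.02978596e-02,  1.09029858e-05]), 'eef_pos': array([ 0.26255206, -0.62138439,  0.23059262]), 'ee_rot': array([-6.29936908e-04,  9.80090952e-01,  1.98547986e-01, -1.60411546e-04]), 'wrist_force': array([-0.33085664, -0.31279502, -0.66352269]), 'torque': array([-0.04024491, -0.00205154, -0.00831863]), 'width': 1.000040110211039}
{'K': array([[391.95429002,   0.        , 277.11552068],
       [  0.        , 391.95429002, 204.89870394],
       [  0.        ,   0.        ,   1.        ]]), 'extrinsics': array([[ 0.35061182, -0.52660175,  0.77444299,  1.28025091],
       [ 0.93623488,  0.21752246, -0.2759497 , -0.24104926],
       [-0.02314315,  0.82181176,  0.56928887,  0.64209631],
       [ 0.        ,  0.        ,  0.        ,  1.        ]])}
```

View pics/scene0.png

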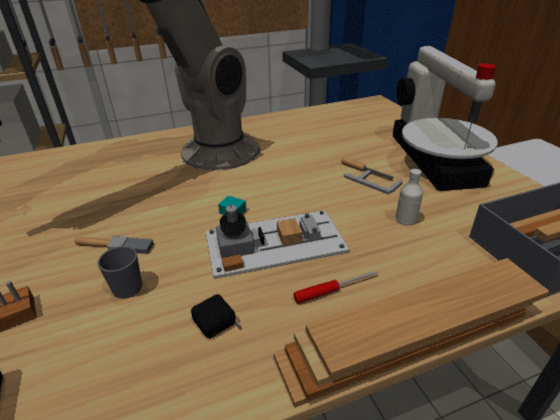

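View pics/side0.png

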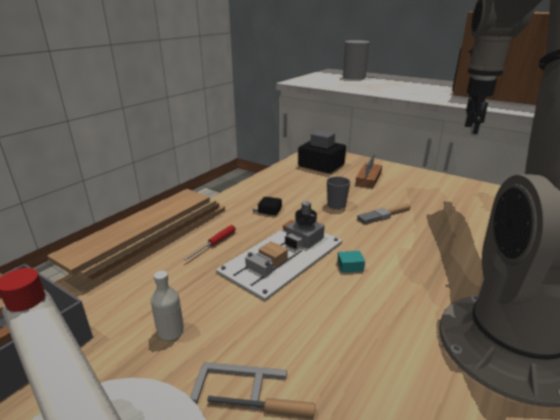

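The scene picture shows the jig at about (275,242): knobs at (233,222), pad (262,236), blank (290,231), stop (310,228), offcut (232,263). The turquoise decoy is off the jig at (232,206). The pot (122,272) and brush lie well away.

Run:
```python
from h import *
for n,pts in(("scene",[(233,209),(233,220),(236,240),(220,243),(262,236),(288,225),(291,235),(310,222),(232,262),(212,243),(219,266),(342,242),(325,218)]),("side",[(306,206),(306,215),(304,230),(292,241),(273,250),(262,262),(350,262),(223,268),(340,240),(266,290)])):
    z=np.load(f"pics/{n}0.npz");W=z["W"];im=z["im"]
    for u,v in pts: print(n,u,v,W[v,u].round(4),im[v,u])
z=np.load("pics/scene0.npz");W=z["W"];im=z["im"]
sl=(slice(195,270),slice(200,350))
big=[cv2.resize(np.load(f"pics/{n}0.npz")["im"][a:b,c:d],None,fx=f,fy=f,interpolation=cv2.INTER_CUBIC) for n,a,b,c,d,f in(("scene",190,280,195,355,5),)]
cv2.imwrite("pics/crop1.png",big[0][...,::-1])
# height histogram around the knob
m=(W[...,2]>0.02)
k=W[215,233]
m&=np.hypot(W[...,0]-k[0],W[...,1]-k[1])<.06
for lo in np.arange(.02,.2,.01):
    q=W[m&(W[...,2]>=lo)&(W[...,2]<lo+.01)]
    if len(q): print(round(lo,3),len(q),q[:,:2].min(0).round(3),q[:,:2].max(0).round(3))
```

```text
scene 233 209 [ 0.5579 -0.0907  0.128 ] [119 117 117]
scene 233 220 [ 0.5635 -0.0946  0.1017] [41 42 42]
scene 236 240 [ 0.5817 -0.0964  0.0565] [81 80 82]
scene 220 243 [ 0.5784 -0.1338  0.0567] [92 91 95]
scene 262 236 [ 0.5738 -0.0303  0.0422] [17 14 16]
scene 288 225 [0.5627 0.0418 0.0468] [156 117  73]
scene 291 235 [0.5958 0.0363 0.0415] [83 62 41]
scene 310 222 [0.5668 0.0999 0.0422] [121 122 119]
scene 232 262 [ 0.6228 -0.1195  0.0307] [127  77  40]
scene 212 243 [ 0.5167 -0.1441  0.0115] [157 159 159]
scene 219 266 [ 0.6048 -0.1474  0.0124] [160 160 161]
scene 342 242 [0.6353 0.156  0.0123] [158 157 160]
scene 325 218 [0.5299 0.1615 0.012 ] [158 159 160]
side 306 206 [ 0.5421 -0.0832  0.1224] [64 64 63]
side 306 215 [ 0.5401 -0.0816  0.096 ] [34 33 34]
side 304 230 [ 0.5374 -0.0691  0.0554] [61 60 60]
side 292 241 [ 0.5478 -0.0245  0.0392] [20 18 19]
side 273 250 [0.5597 0.0478 0.0454] [155 122  89]
side 262 262 [0.5541 0.1033 0.0424] [135 134 131]
side 350 262 [ 0.3804 -0.036   0.0304] [ 43 102  99]
side 223 268 [0.6433 0.1503 0.0155] [68 69 68]
side 340 240 [ 0.4599 -0.1406  0.0131] [164 161 155]
side 266 290 [0.5007 0.1606 0.0175] [106 106 105]
0.02 171 [ 0.536 -0.139] [ 0.623 -0.039]
0.03 194 [ 0.521 -0.138] [ 0.625 -0.037]
0.04 179 [ 0.531 -0.136] [ 0.596 -0.037]
0.05 461 [ 0.515 -0.136] [ 0.596 -0.052]
0.06 12 [ 0.558 -0.109] [ 0.57  -0.084]
0.07 53 [ 0.546 -0.124] [ 0.581 -0.064]
0.08 92 [ 0.547 -0.123] [ 0.582 -0.064]
0.09 259 [ 0.526 -0.123] [ 0.582 -0.063]
0.1 43 [ 0.549 -0.107] [ 0.565 -0.079]
0.11 39 [ 0.549 -0.107] [ 0.566 -0.082]
0.12 92 [ 0.54  -0.107] [ 0.566 -0.08 ]
0.13 2 [ 0.545 -0.097] [ 0.554 -0.092]
```

View pics/crop1.png

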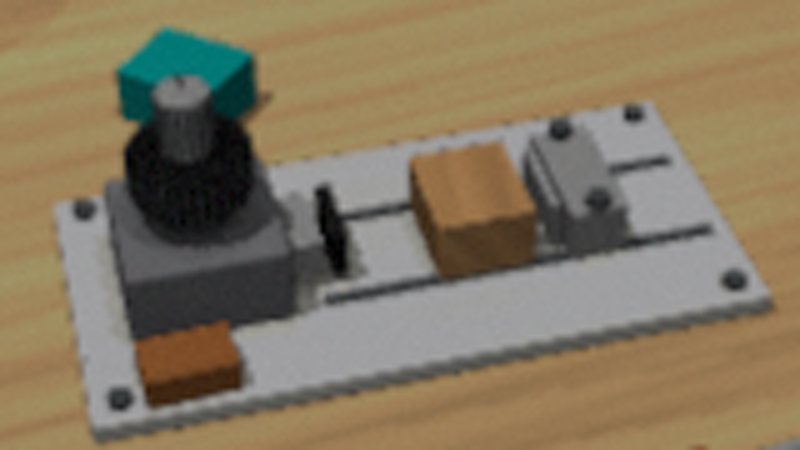

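The crop shows fine knob top at (182,90), coarse knob (190,175), pad (333,232), blank top (470,165), plate in front of the stop (540,180), and offcut (188,362) clear of the knobs. The measured heights fit the description: headstock top 0.058, coarse top about 0.096, fine top 0.128. The knob axis is near (0.553, -0.0935). I'll move above it.

Request:
apply_moves --moves '[1, 0.59, -0.465, -0.1, 0, 1, 0.59, -0.465, -0.1, 0, 1, 0.59, -0.465, -0.1, 0, 1, 0.59, -0.465, -0.1, 0, 1, 0.59, -0.465, -0.1, 0]' --newtons 70

```text
t: 0.72
eef_pos: [0.4085, -0.356, 0.2711]
ee_rot: [-0.001, 0.98, 0.199, -0.0]
wrist_force: [1.0, -0.9, -0.6]
width: 1.002
```

```bash
cat >> h.py <<'E'
from scipy.spatial.transform import Rotation as R
def st(axis=None):
    s=sense(); q=s["ee_rot"]; M=R.from_quat([q[1],q[2],q[3],q[0]]).as_matrix()
    print("t",round(s["t"],2),"tcp",s["eef_pos"].round(4),"yaw(x)",np.degrees(np.arctan2(M[1,0],M[0,0])).round(2),"tilt",M[:,2].round(3),"F",s["wrist_force"].round(2),"T",s["torque"].round(3),"w",round(s["width"],3),"j",s["joints"].round(2))
    if axis is not None: print("shares to",axis,(M.T@(np.array(axis)-s["eef_pos"])/.4).round(4))
    return s,M
E
python3 - <<'E'
from h import *
st([.553,-.0935,.28])
E
```

```text
t 0.72 tcp [ 0.4085 -0.356   0.2711] yaw(x) 22.96 tilt [-0.     0.001 -1.   ] F [ 0.96 -0.94 -0.58] T [-0.041 -0.061  0.014] w 1.002 j [ 0.65  0.18 -0.06  1.85  0.01  1.11 -0.58]
shares to [0.553, -0.0935, 0.28] [ 0.5887 -0.4633 -0.0216]
```

Request:
apply_moves --moves '[1, 0.589, -0.463, 0, -0.1, 1, 0.589, -0.463, 0, -0.2, 1, 0.589, -0.463, 0, -0.3, 1, 0.589, -0.463, 0, -0.4, 1, 0.589, -0.463, 0, -0.5]'

```text
t: 1.35
eef_pos: [0.5538, -0.0911, 0.2713]
ee_rot: [-0.001, 0.827, 0.561, 0.0]
wrist_force: [-0.4, -0.5, -0.0]
width: 0.998
```

Run:
```python
from h import *
st([.553,-.0935,.28]); im,d,W=look("wrist","w1")
st([.553,-.0935,.28])
```

```text
t 1.35 tcp [ 0.5538 -0.0911  0.2713] yaw(x) 68.32 tilt [-0.     0.001 -1.   ] F [-0.39 -0.48 -0.03] T [-0.036  0.009  0.013] w 0.998 j [ 0.35  0.23 -0.35  1.8   0.08  1.13 -0.41]
shares to [0.553, -0.0935, 0.28] [-0.0062  0.0004 -0.0218]
t 1.4 tcp [ 0.5563 -0.0844  0.2713] yaw(x) 69.17 tilt [ 0.001  0.004 -1.   ] F [ 1.91  9.16 -0.59] T [ 0.443 -0.075  0.019] w 1.0 j [ 0.34  0.23 -0.35  1.8   0.08  1.13 -0.4 ]
shares to [0.553, -0.0935, 0.28] [-0.0241  0.0004 -0.0219]
```

View pics/w1.png

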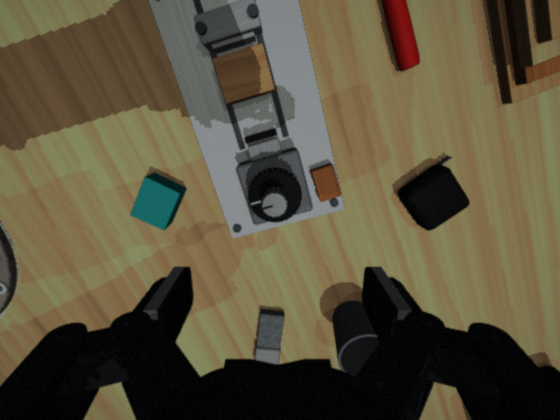

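The wrist view shows the jig from above: fine knob top (272,205), coarse knob (274,193), pad (261,135), blank (245,72), plate (234,42), stop (228,20). Arm was still settling, so I'll take another frame and fit geometry.

Run:
```python
from h import *
im,d,W=look("wrist","w2"); s,M=st([.553,-.0935,.15])
# bed yaw: bed-top mask
z=W[...,2]; near=(W[...,0]>.4)&(W[...,0]<.75)&(abs(W[...,1])<.25)
sat=cv2.cvtColor(im,cv2.COLOR_RGB2HSV)[...,1]
# rails/fits: bounding rects of parts by height
def rect(m,name):
    n,l,stt,_=cv2.connectedComponentsWithStats(m.astype(np.uint8))
    for i in range(1,n):
        if stt[i,4]>60:
            p=W[l==i]; r=cv2.minAreaRect((p[:,:2]*1000).astype(np.float32)); print(name,stt[i,4],np.round(r[0],1),np.round(r[1],1),round(r[2],1),"z",np.median(p[:,2]).round(4), "px",stt[i,:4])
rect(near&(z>.008)&(z<.016)&(sat<60),"bed")
rect(near&(z>.0425)&(z<.0495),"blank")
rect(near&(z>.053)&(z<.063),"head")
rect(near&(z>.09)&(z<.103),"coarse")
rect(near&(z>.122)&(z<.134),"fine")
rect(near&(z>.034)&(z<.0425),"pad/stop")
crop=im[0:160,180:310]; cv2.imwrite("pics/crop2.png",cv2.resize(crop,None,fx=3.7,fy=3.7,interpolation=cv2.INTER_CUBIC)[...,::-1])
```

```text
t 1.45 tcp [ 0.555  -0.0874  0.2711] yaw(x) 68.66 tilt [-0.     0.003 -1.   ] F [-0.49 -1.73  0.96] T [-0.005 -0.     0.001] w 1.001 j [ 0.34  0.23 -0.35  1.8   0.08  1.13 -0.41]
shares to [0.553, -0.0935, 0.15] [-0.0169  0.0014  0.3027]
bed 19906 [558.8  -1.1] [318.3 170. ] 83.9 z 0.0121 px [150   0 194 243]
blank 154 [596.1  93.5] [16.  16.3] 64.2 z 0.0477 px [246  12  16  18]
blank 169 [543.4  95.4] [19.8 22.5] 70.3 z 0.0472 px [198  28  22  22]
blank 2443 [564.8  41.8] [50.2 60. ] 83.9 z 0.0461 px [215  50  61  60]
blank 209 [556.3 -28.9] [ 8.  39.3] 84.0 z 0.0441 px [246 135  32  14]
head 1586 [549.2 -94.2] [79.2 79.6] 84.0 z 0.056 px [237 156  75  74]
coarse 1546 [549.1 -93.8] [59.8 60.7] 63.7 z 0.0961 px [248 175  54  53]
fine 524 [549.  -94.5] [27.3 27. ] 28.1 z 0.128 px [261 197  27  27]
pad/stop 1581 [569.3  94.3] [37.6 69.6] 84.3 z 0.0416 px [197   4  67  53]
pad/stop 465 [557.3 -46.2] [18.4 51.4] 83.7 z 0.041 px [249 144  41  23]
pad/stop 1390 [ 735.  -195.4] [48.9 65.7] 16.1 z 0.038 px [405 181  42  56]
pad/stop 188 [405.1 -52. ] [27.5 37.7] 38.3 z 0.0345 px [153 184  27  31]
```

View pics/crop2.png

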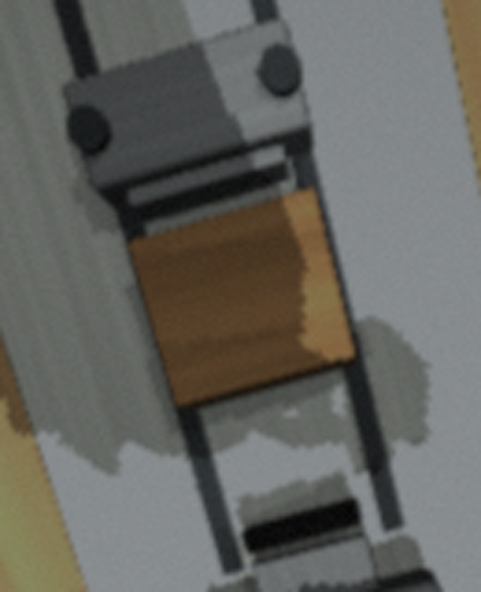

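Part sizes come out right: blank 50×60, coarse knob Ø60, fine knob Ø27, headstock 80. The knob axis is about (0.550, -0.094) and the gap is 42.2 mm. That calls for about 1.86 rad of coarse, inside the stated range. I'll pre-turn counter-clockwise and descend.

Request:
apply_moves --moves '[1, -0.021, -0.005, 0.1, -0.1, 1, -0.021, -0.005, 0.2, -0.2, 1, -0.021, -0.005, 0.28, -0.3, 1, -0.021, -0.005, 0.28, -0.4, 1, -0.021, -0.005, 0.28, -0.4]'

```text
t: 2.08
eef_pos: [0.5497, -0.0945, 0.1586]
ee_rot: [-0.002, 0.612, 0.791, 0.001]
wrist_force: [0.1, -0.6, -0.5]
width: 1.008
```

Run:
```python
from h import *
st([.550,-.094,.062])
```

```text
t 2.08 tcp [ 0.5497 -0.0945  0.1586] yaw(x) 104.57 tilt [-0.001  0.004 -1.   ] F [ 0.14 -0.56 -0.54] T [ 0.004 -0.039  0.012] w 1.008 j [ 0.42  0.35 -0.44  1.92  0.18  0.91  0.15]
shares to [0.55, -0.094, 0.062] [0.     0.0011 0.2415]
```

Request:
apply_moves --moves '[1, 0, 0.001, 0.1, 0, 1, 0, 0.001, 0.18, 0, 1, 0, 0.001, 0.22, 0, 1, 0, 0.001, 0.24, 0, 1, 0, 0.001, 0.24, 0]'

```text
t: 2.7
eef_pos: [0.5503, -0.094, 0.063]
ee_rot: [-0.001, 0.612, 0.791, 0.001]
wrist_force: [0.7, 0.5, -0.8]
width: 1.002
```

Run:
```python
from h import *
st([.550,-.094,.062])
```

```text
t 2.7 tcp [ 0.5503 -0.094   0.063 ] yaw(x) 104.53 tilt [-0.001  0.004 -1.   ] F [ 0.67  0.48 -0.8 ] T [ 0.036 -0.047  0.007] w 1.002 j [ 0.37  0.48 -0.4   1.98  0.26  0.73  0.08]
shares to [0.55, -0.094, 0.062] [ 0.0002 -0.0007  0.0025]
```

Close on the coarse knob.

Request:
apply_moves --moves '[0.3, 0, 0, 0, 0, 0.3, 0, 0, 0, 0, 0.3, 0, 0, 0, 0, 0.3, 0, 0, 0, 0, 0.3, 0, 0, 0, 0]' --newtons 70

```text
t: 3.32
eef_pos: [0.5493, -0.0946, 0.0641]
ee_rot: [-0.002, 0.612, 0.791, 0.0]
wrist_force: [-13.3, -1.3, 18.9]
width: 0.684
```

Run:
```python
from h import *
st([.550,-.094,.062])
```

```text
t 3.33 tcp [ 0.5493 -0.0946  0.0641] yaw(x) 104.48 tilt [-0.002  0.003 -1.   ] F [-13.28  -1.26  18.85] T [-0.239  2.628  0.033] w 0.684 j [ 0.37  0.48 -0.4   1.98  0.26  0.73  0.08]
shares to [0.55, -0.094, 0.062] [0.001  0.0019 0.0053]
```

Request:
apply_moves --moves '[0.3, 0, 0, 0, 0.06, 0.3, 0, 0, 0, 0.12, 0.3, 0, 0, 0, 0.2, 0.3, 0, 0, 0, 0.28, 0.3, 0, 0, 0, 0.36]'

```text
t: 3.95
eef_pos: [0.549, -0.0946, 0.0644]
ee_rot: [-0.002, 0.81, 0.587, -0.0]
wrist_force: [-2.3, 0.4, -4.1]
width: 0.684
```

Run:
```python
from h import *
st([.550,-.094,.062]); look("scene","s2")
```

```text
t 3.95 tcp [ 0.549  -0.0946  0.0644] yaw(x) 71.87 tilt [-0.002  0.002 -1.   ] F [-2.27  0.39 -4.07] T [-0.077  0.3    0.639] w 0.684 j [ 0.27  0.46 -0.26  1.99  0.17  0.72 -0.41]
shares to [0.55, -0.094, 0.062] [0.0022 0.0019 0.006 ]
```

Request:
apply_moves --moves '[0.3, 0, 0, 0, 0.08, 0.3, 0, 0, 0, 0.18, 0.3, 0, 0, 0, 0.26, 0.3, 0, 0, 0, 0.34, 0.3, 0, 0, 0, 0.42]'

```text
t: 4.62
eef_pos: [0.5487, -0.0945, 0.0644]
ee_rot: [-0.001, 0.957, 0.289, -0.001]
wrist_force: [-0.6, -0.2, -7.1]
width: 0.682
```

Run:
```python
from h import *
st([.550,-.094,.062]); z=np.load("pics/s2.npz")
def pad(W,im):
    a=np.array([.106,.994]);n=np.array([.994,-.106]);c=np.array([.5495,-.094])
    s=(W[...,:2]-c)@a; t=(W[...,:2]-c)@n
    m=(abs(t)<.022)&(s>.045)&(s<.17)&(W[...,2]>.030)&(W[...,2]<.055)
    dark=im.max(-1)<40
    print("pad px",(m&dark).sum(),"s range",np.percentile(s[m&dark],[2,50,98]).round(4)," wood s", np.percentile(s[m&(W[...,2]>.043)&~dark],[1,5,50,99]).round(4))
for n in("scene0","s2","w2"):
    z=np.load(f"pics/{n}.npz"); pad(z["W"],z["im"])
im,d,W=look("scene","s3"); pad(W,im); im,d,W=look("wrist","w3"); pad(W,im)
```

```text
t 4.62 tcp [ 0.5487 -0.0945  0.0644] yaw(x) 33.62 tilt [-0.003  0.002 -1.   ] F [-0.61 -0.18 -7.07] T [-0.102  0.049  0.594] w 0.682 j [ 0.14  0.45 -0.1   2.    0.06  0.7  -0.99]
shares to [0.55, -0.094, 0.062] [0.0033 0.0008 0.0061]
pad px 33 s range [0.0631 0.0647 0.0681]  wood s [0.0612 0.0697 0.1358 0.1627]
pad px 44 s range [0.07   0.0756 0.0804]  wood s [0.0538 0.08   0.1353 0.1625]
pad px 218 s range [0.0616 0.0657 0.1116]  wood s [0.1118 0.1138 0.137  0.161 ]
pad px 48 s range [0.0839 0.0893 0.0933]  wood s [0.0634 0.0937 0.135  0.1622]
pad px 2112 s range [0.0858 0.0908 0.1698]  wood s [0.1113 0.1129 0.1366 0.1605]
```

Request:
apply_moves --moves '[0.3, 0, 0, 0, 0.08, 0.3, 0, 0, 0, 0.17, 0.3, 0, 0, 0, 0.25, 0.3, 0, 0, 0, 0.33, 0.3, 0, 0, 0, 0.38]'

```text
t: 5.35
eef_pos: [0.5487, -0.0942, 0.0644]
ee_rot: [-0.001, 1.0, -0.003, -0.001]
wrist_force: [-0.1, 0.4, -7.2]
width: 0.68
```

Run:
```python
from h import *
st([.550,-.094,.062])
im,d,W=look("wrist","w4")
a=np.array([.106,.994]);n=np.array([.994,-.106]);c=np.array([.5495,-.094])
for N in("w2","w3","w4"):
    z=np.load(f"pics/{N}.npz");W=z["W"];im=z["im"]
    s=(W[...,:2]-c)@a; t=(W[...,:2]-c)@n; m=(abs(t)<.018)&(W[...,2]>.034)&(W[...,2]<.05)&(s>.05)&(s<.17)
    h=np.histogram(s[m],np.arange(.05,.17,.002)); dk=im.max(-1)<40
    print(N,[f"{e*1000:.0f}:{k}/{int(np.mean(im.max(-1)[m&(s>=e)&(s<e+.002)])) if k else 0}" for e,k in zip(h[1],h[0])])
```

```text
t 5.35 tcp [ 0.5487 -0.0942  0.0644] yaw(x) -0.39 tilt [-0.003  0.002 -1.   ] F [-0.13  0.39 -7.22] T [ 0.03  -0.068  0.59 ] w 0.68 j [ 0.02  0.45  0.05  2.01 -0.04  0.69 -1.49]
shares to [0.55, -0.094, 0.062] [ 0.0034 -0.0006  0.0061]
w2 ['50:48/111', '52:48/112', '54:44/109', '56:47/70', '58:0/0', '60:14/25', '62:48/14', '64:49/11', '66:47/11', '68:44/25', '70:0/0', '72:0/0', '74:0/0', '76:0/0', '78:0/0', '80:0/0', '82:0/0', '84:0/0', '86:0/0', '88:0/0', '90:0/0', '92:0/0', '94:0/0', '96:0/0', '98:0/0', '100:0/0', '102:0/0', '104:0/0', '106:0/0', '108:0/0', '110:36/48', '112:58/78', '114:56/80', '116:56/84', '118:56/88', '120:57/88', '122:55/82', '124:57/80', '126:58/84', '128:58/88', '130:59/88', '132:60/87', '134:58/85', '136:58/82', '138:60/81', '140:59/80', '142:62/77', '144:61/74', '146:60/73', '148:57/72', '150:69/72', '152:57/75', '154:61/82', '156:61/82', '158:64/79', '160:40/74', '162:0/0', '164:0/0', '166:0/0']
w3 ['50:201/84', '52:207/84', '54:205/84', '56:212/84', '58:210/84', '60:210/84', '62:216/89', '64:207/95', '66:221/98', '68:212/101', '70:222/101', '72:215/101', 
[... 729 characters left out ...]
4:177/76', '66:179/76', '68:176/76', '70:179/80', '72:179/87', '74:181/89', '76:176/89', '78:183/89', '80:174/89', '82:180/89', '84:180/88', '86:184/89', '88:188/88', '90:181/88', '92:89/82', '94:0/0', '96:480/5', '98:242/9', '100:181/11', '102:179/10', '104:103/11', '106:0/0', '108:0/0', '110:707/39', '112:232/93', '114:193/101', '116:189/102', '118:193/106', '120:198/106', '122:185/101', '124:189/98', '126:191/104', '128:195/109', '130:194/110', '132:187/110', '134:198/107', '136:207/104', '138:180/102', '140:192/101', '142:199/98', '144:196/93', '146:200/92', '148:195/91', '150:192/90', '152:192/92', '154:200/101', '156:195/102', '158:176/98', '160:52/90', '162:0/0', '164:0/0', '166:0/0']
```

The pad front is at 105.2 and the blank face at 110.8, a gap of about 5.6 mm. The turn total agrees (1.831 rad × 20 = 36.6 of 42.2 mm). I'll release, then rise to the fine knob.

Request:
apply_moves --moves '[1, 0, 0, 0, 0, 1, 0, 0, 0, 0, 1, 0, 0, 0, 0, 1, 0, 0, -0.05, 0, 1, 0, 0, -0.092, 0]'

```text
t: 6.02
eef_pos: [0.5489, -0.0944, 0.102]
ee_rot: [-0.001, 1.0, -0.005, -0.001]
wrist_force: [-0.4, 0.3, -0.5]
width: 1.001
```

Request:
apply_moves --moves '[1, 0, 0, 0, -0.1, 1, 0, 0, 0, -0.2, 1, 0, 0, 0, -0.32, 1, 0, 0, 0, -0.44, 1, 0, 0, 0, -0.55]'

```text
t: 6.65
eef_pos: [0.5491, -0.0946, 0.1026]
ee_rot: [-0.001, 0.909, 0.417, -0.0]
wrist_force: [-0.0, 0.3, -0.1]
width: 1.0
```

Request:
apply_moves --moves '[1, 0, 0, 0, -0.1, 1, 0, 0, 0, -0.2, 1, 0, 0, 0, -0.32, 1, 0, 0, 0, -0.44, 1, 0, 0, 0, -0.5]'

```text
t: 7.28
eef_pos: [0.5493, -0.0948, 0.1032]
ee_rot: [-0.001, 0.678, 0.735, 0.0]
wrist_force: [-0.2, 0.2, 0.9]
width: 1.002
```

Run:
```python
from h import *
st([.549,-.094,.1005])
```

```text
t 7.28 tcp [ 0.5493 -0.0948  0.1032] yaw(x) 94.58 tilt [-0.001  0.002 -1.   ] F [-0.18  0.19  0.88] T [ 0.039  0.05  -0.008] w 1.002 j [ 0.32  0.41 -0.32  1.97  0.17  0.8  -0.02]
shares to [0.549, -0.094, 0.1005] [ 0.002  -0.0006  0.0067]
```

Request:
apply_moves --moves '[0.5, 0.002, 0, 0.005, 0, 0.1, 0.002, 0, 0.005, 0, 0.1, 0.002, 0, 0.005, 0, 0.1, 0.002, 0, 0.005, 0, 0.1, 0.002, 0, 0.005, 0]' --newtons 60

```text
t: 7.9
eef_pos: [0.5491, -0.094, 0.1015]
ee_rot: [-0.001, 0.679, 0.735, 0.0]
wrist_force: [-4.0, 0.9, 6.9]
width: 0.283
```

Request:
apply_moves --moves '[0.1, 0, 0, 0, 0, 0.1, 0, 0, 0, 0]'

```text
t: 8.15
eef_pos: [0.5491, -0.0939, 0.1016]
ee_rot: [-0.001, 0.679, 0.734, 0.0]
wrist_force: [-1.7, -0.6, 2.3]
width: 0.282
```

```bash
cat >> h.py <<'E'
def gap(fn,name="wrist"):
    im,d,W=look(name,fn)
    a=np.array([.106,.994]);n=np.array([.994,-.106]);c=np.array([.5495,-.094])
    s=(W[...,:2]-c)@a; t=(W[...,:2]-c)@n; v=im.max(-1)
    m=(abs(t)<.018)&(W[...,2]>.036)&(W[...,2]<.05)&(s>.05)&(s<.19)
    dk=m&(v<25)&(s<.16)&(W[...,2]<.046); h=np.histogram(s[m],np.arange(.09,.19,.001))
    print("bins",[f"{e*1000:.0f}:{k}/{int(v[m&(s>=e)&(s<e+.001)].mean()) if k else 0}" for e,k in zip(h[1],h[0]) if e<.13 or e>.155])
E
python3 - <<'E'
from h import *
st([.549,-.094,.1005]); gap("w5")
E
```

```text
t 8.15 tcp [ 0.5491 -0.0939  0.1016] yaw(x) 94.52 tilt [-0.002  0.002 -1.   ] F [-1.73 -0.62  2.27] T [-0.055  0.274 -0.033] w 0.282 j [ 0.31  0.41 -0.32  1.97  0.17  0.79 -0.02]
shares to [0.549, -0.094, 0.1005] [-0.0001 -0.0002  0.0026]
bins ['90:93/96', '91:92/97', '92:96/93', '93:80/87', '94:4/86', '95:0/0', '96:0/0', '97:47/5', '98:133/8', '99:104/10', '100:97/10', '101:97/10', '102:104/11', '103:101/10', '104:97/13', '105:82/50', '106:4/72', '107:0/0', '108:0/0', '109:0/0', '110:0/0', '111:208/46', '112:121/93', '113:114/104', '114:107/101', '115:103/100', '116:116/101', '117:103/103', '118:116/105', '119:110/107', '120:115/107', '121:118/104', '122:103/101', '123:120/98', '124:115/96', '125:108/97', '126:110/101', '127:116/105', '128:118/108', '129:115/110', '155:0/0', '156:0/0', '157:0/0', '158:0/0', '159:0/0', '160:0/0', '161:0/0', '162:0/0', '163:0/0', '164:0/0', '165:0/0', '166:0/0', '167:0/0', '168:0/0', '169:0/0', '170:0/0', '171:0/0', '172:0/0', '173:0/0', '174:0/0', '175:0/0', '176:0/0', '177:0/0', '178:0/0', '179:0/0', '180:0/0', '181:0/0', '182:0/0', '183:0/0', '184:0/0', '185:0/0', '186:0/0', '187:0/0', '188:0/0']
```

Run:
```python
from h import *
a=np.array([.106,.994]);n=np.array([.994,-.106]);c=np.array([.5495,-.094])
for N in("w2","scene0","side0"):
    z=np.load(f"pics/{N}.npz");W=z["W"];im=z["im"]
    s=(W[...,:2]-c)@a; t=(W[...,:2]-c)@n; m=(abs(t)<.02)&(W[...,2]>.02)&(s>.15)&(s<.2)
    print(N)
    for e in np.arange(.156,.19,.001):
        k=m&(s>=e)&(s<e+.001)
        if k.any(): print(f"{e*1000:.0f}:{k.sum()} z{np.percentile(W[k][:,2],[10,50,90]).round(3)}",end="; ")
    print()
```

```text
w2
156:36 z[0.045 0.046 0.047]; 157:32 z[0.045 0.046 0.047]; 158:38 z[0.045 0.046 0.047]; 159:34 z[0.045 0.046 0.047]; 160:30 z[0.045 0.046 0.047]; 161:14 z[0.045 0.045 0.046]; 170:95 z[0.023 0.032 0.04 ]; 171:103 z[0.025 0.038 0.042]; 172:32 z[0.041 0.042 0.043]; 173:34 z[0.041 0.042 0.043]; 174:43 z[0.041 0.042 0.043]; 175:21 z[0.04  0.042 0.043]; 177:30 z[0.035 0.038 0.041]; 178:82 z[0.033 0.04  0.042]; 179:40 z[0.041 0.042 0.043]; 180:39 z[0.041 0.042 0.043]; 181:30 z[0.041 0.042 0.043]; 182:37 z[0.041 0.042 0.043]; 183:41 z[0.041 0.042 0.043]; 184:35 z[0.041 0.042 0.043]; 185:37 z[0.041 0.042 0.043]; 186:38 z[0.041 0.042 0.043]; 187:34 z[0.041 0.042 0.043]; 188:37 z[0.041 0.042 0.043]; 189:37 z[0.041 0.042 0.043]; 
scene0
156:5 z[0.046 0.046 0.047]; 157:2 z[0.046 0.047 0.048]; 158:5 z[0.045 0.047 0.048]; 159:4 z[0.046 0.047 0.048]; 160:4 z[0.046 0.047 0.048]; 161:5 z[0.046 0.047 0.048]; 162:3 z[0.046 0.047 0.047]; 171:1 z[0.026 0.026 0.026]; 172:19 z[0.025 0.033 0.042]; 173:19 z[0.025 0.032 0.041]; 174:2 z[0.041 0.042 0.043]; 175:5 z[0.041 0.042 0.043]; 176:5 z[0.042 0.042 0.044
[... 350 characters left out ...]
3 z[0.046 0.046 0.047]; 157:4 z[0.046 0.047 0.047]; 158:2 z[0.046 0.046 0.046]; 159:6 z[0.042 0.044 0.045]; 160:12 z[0.034 0.04  0.048]; 161:18 z[0.033 0.039 0.047]; 162:15 z[0.033 0.039 0.046]; 163:11 z[0.029 0.039 0.043]; 164:4 z[0.04  0.045 0.047]; 172:2 z[0.042 0.042 0.043]; 173:4 z[0.042 0.043 0.044]; 174:7 z[0.038 0.043 0.044]; 175:6 z[0.039 0.042 0.043]; 176:10 z[0.04  0.042 0.043]; 178:1 z[0.043 0.043 0.043]; 180:4 z[0.042 0.042 0.043]; 181:2 z[0.041 0.042 0.043]; 182:4 z[0.041 0.043 0.044]; 183:3 z[0.042 0.042 0.043]; 184:7 z[0.041 0.043 0.044]; 185:2 z[0.041 0.041 0.042]; 186:1 z[0.043 0.043 0.043]; 187:4 z[0.042 0.043 0.044]; 188:5 z[0.041 0.042 0.043]; 189:3 z[0.043 0.044 0.045];
```

Request:
apply_moves --moves '[0.1, 0, 0, 0, 0.05, 0.1, 0, 0, 0, 0.1, 0.1, 0, 0, 0, 0.15, 0.1, 0, 0, 0, 0.2, 0.1, 0, 0, 0, 0.25]'

```text
t: 8.82
eef_pos: [0.5492, -0.094, 0.1016]
ee_rot: [-0.001, 0.81, 0.587, -0.0]
wrist_force: [-0.6, -1.5, -0.2]
width: 0.284
```

Run:
```python
from h import *
st([.549,-.094,.1005])
```

```text
t 8.82 tcp [ 0.5492 -0.094   0.1016] yaw(x) 71.89 tilt [-0.001  0.001 -1.   ] F [-0.58 -1.54 -0.19] T [-0.142  0.007  0.243] w 0.284 j [ 0.24  0.4  -0.23  1.97  0.12  0.78 -0.37]
shares to [0.549, -0.094, 0.1005] [-0.0003 -0.0005  0.0027]
```

Plate front is at about 170.3 and the blank's rear at 161.3, so seating is expected around 14.7 mm (1.84 rad) of fine travel, near yaw -11°. Free torque is about 0.24.

Request:
apply_moves --moves '[0.1, 0, 0, 0, 0.08, 0.1, 0, 0, 0, 0.16, 0.1, 0, 0, 0, 0.24, 0.1, 0, 0, 0, 0.32, 0.1, 0, 0, 0, 0.4]'

```text
t: 9.45
eef_pos: [0.5494, -0.094, 0.1016]
ee_rot: [-0.001, 0.952, 0.306, -0.0]
wrist_force: [-1.1, -0.7, -0.3]
width: 0.279
```

Run:
```python
from h import *
st([.549,-.094,.1005]);gap("w6")
```

```text
t 9.45 tcp [ 0.5494 -0.094   0.1016] yaw(x) 35.66 tilt [-0.001  0.001 -1.   ] F [-1.05 -0.74 -0.28] T [-0.346 -0.048  0.208] w 0.279 j [ 0.13  0.39 -0.09  1.98  0.05  0.77 -0.94]
shares to [0.549, -0.094, 0.1005] [-0.0007 -0.0006  0.0027]
bins ['90:83/87', '91:78/87', '92:81/87', '93:84/87', '94:74/87', '95:87/87', '96:79/86', '97:85/86', '98:81/87', '99:85/87', '100:79/85', '101:54/68', '102:1/42', '103:0/0', '104:0/0', '105:158/4', '106:127/7', '107:92/10', '108:90/10', '109:84/10', '110:86/10', '111:83/9', '112:91/10', '113:116/30', '114:117/71', '115:88/99', '116:98/99', '117:97/97', '118:91/96', '119:94/98', '120:91/101', '121:93/102', '122:92/103', '123:94/102', '124:93/99', '125:96/96', '126:92/94', '127:101/93', '128:91/96', '129:93/100', '155:109/90', '156:105/93', '157:94/97', '158:104/99', '159:125/96', '160:96/94', '161:115/92', '162:82/84', '163:33/71', '164:2/65', '165:0/0', '166:0/0', '167:0/0', '168:0/0', '169:12/21', '170:286/27', '171:184/47', '172:116/75', '173:106/76', '174:86/72', '175:47/63', '176:7/38', '177:133/31', '178:222/43', '179:141/63', '180:113/72', '181:106/73', '182:109/73', '183:100/76', '184:113/79', '185:104/80', '186:110/78', '187:113/79', '188:107/77']
```

Request:
apply_moves --moves '[0.1, 0, 0, 0, 0.07, 0.1, 0, 0, 0, 0.14, 0.1, 0, 0, 0, 0.21, 0.1, 0, 0, 0, 0.28, 0.1, 0, 0, 0, 0.34]'

```text
t: 10.12
eef_pos: [0.5494, -0.0942, 0.1016]
ee_rot: [-0.001, 0.999, 0.04, -0.0]
wrist_force: [0.5, -1.4, 0.2]
width: 0.285
```

Run:
```python
from h import *
st([.549,-.094,.1005]);gap("w7")
```

```text
t 10.12 tcp [ 0.5494 -0.0942  0.1016] yaw(x) 4.62 tilt [-0.001  0.001 -1.   ] F [ 0.46 -1.42  0.25] T [-0.404  0.046  0.166] w 0.285 j [ 0.03  0.39  0.03  1.98 -0.02  0.77 -1.42]
shares to [0.549, -0.094, 0.1005] [-0.001  -0.0005  0.0027]
bins ['90:71/79', '91:59/78', '92:70/79', '93:65/79', '94:72/79', '95:68/78', '96:72/79', '97:53/78', '98:76/79', '99:63/78', '100:65/78', '101:68/78', '102:68/79', '103:66/78', '104:60/78', '105:44/68', '106:1/51', '107:0/0', '108:0/0', '109:127/3', '110:196/5', '111:72/8', '112:72/9', '113:65/9', '114:74/9', '115:70/9', '116:64/9', '117:83/23', '118:124/53', '119:80/88', '120:66/93', '121:76/91', '122:68/90', '123:80/91', '124:69/93', '125:61/95', '126:78/96', '127:67/95', '128:75/94', '129:76/91', '155:68/82', '156:78/81', '157:71/80', '158:71/81', '159:73/82', '160:75/85', '161:70/91', '162:70/94', '163:76/92', '164:75/91', '165:66/89', '166:70/86', '167:30/76', '168:0/0', '169:0/0', '170:30/65', '171:83/66', '172:71/72', '173:79/73', '174:56/69', '175:16/64', '176:13/33', '177:123/37', '178:125/48', '179:95/64', '180:61/69', '181:83/71', '182:75/72', '183:66/74', '184:79/75', '185:76/77', '186:65/77', '187:69/81', '188:69/76']
```

The blank is now sliding, with about 2.7 mm left to the plate. I'll go on in small equal steps and read the torque after each.

Request:
apply_moves --moves '[0.1, 0, 0, 0, 0.03, 0.1, 0, 0, 0, 0.03, 0.1, 0, 0, 0, 0.03]'

```text
t: 10.55
eef_pos: [0.5494, -0.0942, 0.1015]
ee_rot: [-0.001, 1.0, 0.016, -0.001]
wrist_force: [-0.7, -0.3, 1.4]
width: 0.285
```

```bash
cat >> h.py <<'E'
def tq():
    s=sense(); q=s["ee_rot"]; M=R.from_quat([q[1],q[2],q[3],q[0]]).as_matrix()
    print("t",round(s["t"],2),"yaw",np.degrees(np.arctan2(M[1,0],M[0,0])).round(2),"Tz",s["torque"][2].round(4),"w",s["width"].round(3),"F",s["wrist_force"].round(1),"jt7",s["joint_torque"][6].round(4))
E
python3 -c "from h import *;tq()"
```

```text
Traceback (most recent call last):
  File "h.py", line 28, in tq
    print("t",round(s["t"],2),"yaw",np.degrees(np.arctan2(M[1,0],M[0,0])).round(2),"Tz",s["torque"][2].round(4),"w",s["width"].round(3),"F",s["wrist_force"].round(1),"jt7",s["joint_torque"][6].round(4))
                                                                                                                    ^^^^^^^^^^^^^^^^
AttributeError: 'float' object has no attribute 'round'
```

Request:
apply_moves --moves '[0.1, 0, 0, 0, 0.03, 0.1, 0, 0, 0, 0.03, 0.1, 0, 0, 0, 0.03]'

```text
t: 10.92
eef_pos: [0.5494, -0.0942, 0.1016]
ee_rot: [-0.001, 1.0, -0.007, -0.001]
wrist_force: [-0.5, -1.2, 0.6]
width: 0.28
```

```bash
python3 -c "from h import *;tq()"
```

```text
Traceback (most recent call last):
  File "h.py", line 28, in tq
    print("t",round(s["t"],2),"yaw",np.degrees(np.arctan2(M[1,0],M[0,0])).round(2),"Tz",s["torque"][2].round(4),"w",s["width"].round(3),"F",s["wrist_force"].round(1),"jt7",s["joint_torque"][6].round(4))
                                                                                                                    ^^^^^^^^^^^^^^^^
AttributeError: 'float' object has no attribute 'round'
```

Request:
apply_moves --moves '[0.1, 0, 0, 0, 0.03, 0.1, 0, 0, 0, 0.03, 0.1, 0, 0, 0, 0.03]'

```text
t: 11.3
eef_pos: [0.5494, -0.0943, 0.1016]
ee_rot: [-0.0, 1.0, -0.03, -0.001]
wrist_force: [-1.5, -1.1, 0.8]
width: 0.285
```

```bash
python3 -c "from h import *;tq()"
```

```text
Traceback (most recent call last):
  File "h.py", line 28, in tq
    print("t",round(s["t"],2),"yaw",np.degrees(np.arctan2(M[1,0],M[0,0])).round(2),"Tz",s["torque"][2].round(4),"w",s["width"].round(3),"F",s["wrist_force"].round(1),"jt7",s["joint_torque"][6].round(4))
                                                                                                                    ^^^^^^^^^^^^^^^^
AttributeError: 'float' object has no attribute 'round'
```

Request:
apply_moves --moves '[0.1, 0, 0, 0, 0.03, 0.1, 0, 0, 0, 0.03, 0.1, 0, 0, 0, 0.03]'

```text
t: 11.68
eef_pos: [0.5494, -0.0943, 0.1016]
ee_rot: [-0.0, 0.999, -0.053, -0.001]
wrist_force: [-0.8, -1.7, 0.2]
width: 0.285
```

```bash
python3 -c "from h import *;tq();gap('w8')"
```

```text
Traceback (most recent call last):
  File "h.py", line 28, in tq
    print("t",round(s["t"],2),"yaw",np.degrees(np.arctan2(M[1,0],M[0,0])).round(2),"Tz",s["torque"][2].round(4),"w",s["width"].round(3),"F",s["wrist_force"].round(1),"jt7",s["joint_torque"][6].round(4))
                                                                                                                    ^^^^^^^^^^^^^^^^
AttributeError: 'float' object has no attribute 'round'
```

```bash
python3 - <<'E'
t=open("h.py").read()
i=t.index("def tq()")
open("h.py","w").write(t[:i]+'''def tq(n=3):
    s=sense(); q=s["ee_rot"]; M=R.from_quat([q[1],q[2],q[3],q[0]]).as_matrix(); T=[float(s["torque"][2])]; J=[float(s["joint_torque"][6])]
    for _ in range(n): grab_frame("wrist"); u=sense(); T.append(float(u["torque"][2])); J.append(float(u["joint_torque"][6]))
    print("t",round(s["t"],2),"yaw",np.degrees(np.arctan2(M[1,0],M[0,0])).round(2),"Tz",np.round(T,3),"mean",np.mean(T).round(4),"j7",np.round(J,3),"w",round(float(s["width"]),3))
''')
E
python3 -c "from h import *;tq();gap('w8')"
```

```text
t 11.68 yaw -6.06 Tz [0.124 0.123 0.134 0.136] mean 0.1293 j7 [-0.145 -0.112 -0.108 -0.114] w 0.285
bins ['90:67/77', '91:62/77', '92:62/78', '93:59/77', '94:67/78', '95:59/78', '96:64/77', '97:64/77', '98:58/77', '99:65/77', '100:58/77', '101:64/78', '102:65/77', '103:54/77', '104:64/78', '105:59/77', '106:54/73', '107:13/62', '108:0/0', '109:0/0', '110:25/4', '111:270/4', '112:72/7', '113:71/8', '114:51/9', '115:75/8', '116:56/8', '117:57/9', '118:59/12', '119:126/37', '120:83/74', '121:66/91', '122:69/91', '123:60/89', '124:63/89', '125:66/91', '126:70/93', '127:61/95', '128:63/95', '129:59/93', '155:64/81', '156:65/81', '157:61/80', '158:68/80', '159:62/79', '160:68/81', '161:62/83', '162:58/87', '163:64/91', '164:67/92', '165:66/91', '166:73/89', '167:54/88', '168:39/83', '169:9/81', '170:0/0', '171:11/73', '172:44/72', '173:65/71', '174:44/69', '175:11/65', '176:12/43', '177:104/40', '178:114/47', '179:81/64', '180:69/70', '181:64/71', '182:55/72', '183:63/73', '184:59/75', '185:58/77', '186:58/80', '187:56/80', '188:72/82']
```

Request:
apply_moves --moves '[0.1, 0, 0, 0, 0.03, 0.1, 0, 0, 0, 0.03, 0.1, 0, 0, 0, 0.03]'

```text
t: 12.25
eef_pos: [0.5494, -0.0943, 0.1016]
ee_rot: [-0.0, 0.997, -0.076, -0.001]
wrist_force: [-0.3, -0.7, 1.2]
width: 0.281
```

```bash
python3 -c "from h import *;tq()"
```

```text
t 12.25 yaw -8.75 Tz [0.069 0.145 0.076 0.154] mean 0.1111 j7 [-0.14  -0.111 -0.103 -0.106] w 0.281
```

Request:
apply_moves --moves '[0.1, 0, 0, 0, 0.015, 0.1, 0, 0, 0, 0.03]'

```text
t: 12.65
eef_pos: [0.5494, -0.0943, 0.1016]
ee_rot: [-0.0, 0.995, -0.101, -0.001]
wrist_force: [-0.2, -0.9, 1.6]
width: 0.286
```

```bash
python3 -c "from h import *;tq()"
```

```text
t 12.65 yaw -11.58 Tz [0.203 0.215 0.112 0.162] mean 0.173 j7 [ 0.368  0.373 -0.668 -0.405] w 0.286
```

Request:
apply_moves --moves '[0.1, 0, 0, 0, 0.015, 0.1, 0, 0, 0, 0.03]'

```text
t: 13.05
eef_pos: [0.5494, -0.0943, 0.1015]
ee_rot: [-0.0, 0.992, -0.124, -0.001]
wrist_force: [-0.9, -1.9, 0.2]
width: 0.283
```

```bash
python3 -c "from h import *;tq();gap('w9')"
```

```text
t 13.05 yaw -14.29 Tz [0.212 0.211 0.158 0.163] mean 0.186 j7 [ 0.348  0.362 -0.672 -0.407] w 0.283
bins ['90:52/77', '91:63/77', '92:54/77', '93:63/77', '94:56/77', '95:60/77', '96:53/77', '97:64/77', '98:53/77', '99:63/77', '100:53/77', '101:61/77', '102:54/77', '103:57/77', '104:67/77', '105:53/77', '106:56/77', '107:44/73', '108:18/67', '109:0/0', '110:0/0', '111:30/6', '112:246/3', '113:93/6', '114:62/9', '115:61/9', '116:56/9', '117:58/9', '118:61/9', '119:52/12', '120:117/36', '121:73/71', '122:61/89', '123:67/91', '124:48/89', '125:78/88', '126:53/90', '127:66/92', '128:52/93', '129:51/94', '155:61/82', '156:57/82', '157:54/81', '158:63/80', '159:57/80', '160:59/79', '161:64/80', '162:49/81', '163:61/86', '164:55/90', '165:62/92', '166:58/90', '167:54/89', '168:56/87', '169:34/83', '170:10/80', '171:1/79', '172:8/73', '173:24/71', '174:40/68', '175:11/63', '176:20/41', '177:97/42', '178:92/49', '179:74/62', '180:54/70', '181:57/70', '182:51/71', '183:69/73', '184:40/76', '185:62/79', '186:56/81', '187:56/84', '188:54/84']
```

Request:
apply_moves --moves '[0.1, 0, 0, 0, 0.015, 0.1, 0, 0, 0, 0.03]'

```text
t: 13.5
eef_pos: [0.5494, -0.0943, 0.1016]
ee_rot: [-0.0, 0.989, -0.148, -0.001]
wrist_force: [-0.8, -2.3, 1.2]
width: 0.284
```

```bash
python3 -c "from h import *;tq()"
```

```text
t 13.5 yaw -16.99 Tz [0.295 0.2   0.164 0.161] mean 0.2048 j7 [ 0.33   0.34  -0.694 -0.43 ] w 0.284
```

Request:
apply_moves --moves '[0.1, 0, 0, 0, 0.015, 0.1, 0, 0, 0, 0.03]'

```text
t: 13.9
eef_pos: [0.5494, -0.0943, 0.1016]
ee_rot: [-0.0, 0.985, -0.171, -0.001]
wrist_force: [-0.6, -1.4, 0.6]
width: 0.284
```

```bash
python3 -c "from h import *;tq()"
```

```text
t 13.9 yaw -19.7 Tz [0.277 0.218 0.194 0.194] mean 0.2207 j7 [ 0.301  0.314 -0.718 -0.453] w 0.284
```

Joint-7 torque at equal phases rises by a clean 0.023 N m per step from yaw -14.3°, as expected for 3 N per step. So the blank seated there and the load is now about 5.8 N. Three more equal steps.

Request:
apply_moves --moves '[0.1, 0, 0, 0, 0.015, 0.1, 0, 0, 0, 0.03]'

```text
t: 14.3
eef_pos: [0.5493, -0.0943, 0.1015]
ee_rot: [-0.0, 0.981, -0.194, -0.001]
wrist_force: [-0.3, -1.5, 0.7]
width: 0.284
```

```bash
python3 -c "from h import *;tq()"
```

```text
t 14.3 yaw -22.42 Tz [0.357 0.254 0.193 0.185] mean 0.2474 j7 [ 0.277  0.29  -0.741 -0.476] w 0.284
```

Request:
apply_moves --moves '[0.1, 0, 0, 0, 0.015, 0.1, 0, 0, 0, 0.03]'

```text
t: 14.7
eef_pos: [0.5494, -0.0943, 0.1016]
ee_rot: [-0.0, 0.976, -0.218, -0.001]
wrist_force: [-0.4, -2.4, 2.0]
width: 0.285
```

```bash
python3 -c "from h import *;tq()"
```

```text
t 14.7 yaw -25.13 Tz [0.386 0.315 0.23  0.224] mean 0.2888 j7 [ 0.254  0.267 -0.764 -0.499] w 0.285
```

Request:
apply_moves --moves '[0.1, 0, 0, 0, 0.011, 0.1, 0, 0, 0, 0.022]'

```text
t: 15.1
eef_pos: [0.5494, -0.0944, 0.1016]
ee_rot: [-0.0, 0.972, -0.234, -0.001]
wrist_force: [-1.2, -2.0, 1.1]
width: 0.285
```

```bash
python3 -c "from h import *;tq();gap('w10')"
```

```text
t 15.1 yaw -27.1 Tz [0.407 0.318 0.259 0.23 ] mean 0.3036 j7 [ 0.081  0.094 -0.659 -0.465] w 0.285
bins ['90:49/76', '91:53/76', '92:59/76', '93:55/76', '94:48/76', '95:59/76', '96:44/75', '97:57/76', '98:48/76', '99:59/76', '100:52/76', '101:54/76', '102:53/76', '103:52/75', '104:55/76', '105:57/76', '106:47/75', '107:51/75', '108:58/75', '109:35/70', '110:3/63', '111:37/15', '112:215/11', '113:86/9', '114:46/9', '115:58/9', '116:52/9', '117:60/9', '118:45/9', '119:57/14', '120:103/39', '121:80/71', '122:54/89', '123:41/90', '124:60/87', '125:57/87', '126:56/89', '127:48/90', '128:58/92', '129:51/93', '155:61/81', '156:48/80', '157:48/80', '158:51/79', '159:47/79', '160:50/79', '161:52/78', '162:54/81', '163:43/85', '164:61/89', '165:54/90', '166:29/89', '167:61/88', '168:45/86', '169:27/83', '170:8/82', '171:0/0', '172:3/76', '173:17/73', '174:29/68', '175:8/66', '176:18/43', '177:82/45', '178:93/51', '179:59/62', '180:44/69', '181:58/70', '182:44/71', '183:32/72', '184:57/75', '185:48/78', '186:46/79', '187:46/82', '188:49/84']
```

Turn past seating is 0.223 rad, about 14.3 N. Pad and blank edges haven't moved since yaw -14.3°. I'll release and rise.

Request:
apply_moves --moves '[0.9, 0, 0, 0, 0, 0.9, 0, 0, 0, 0, 0.9, 0, 0, 0, 0, 0.9, 0, 0, -0.1, 0, 0.9, 0, 0, -0.2, 0]'

```text
t: 15.92
eef_pos: [0.5492, -0.0943, 0.1823]
ee_rot: [-0.0, 0.972, -0.234, -0.001]
wrist_force: [0.8, 0.8, 0.3]
width: 0.898
```

Request:
apply_moves --moves '[0.9, 0, 0, -0.1, 0, 0.9, 0, 0, -0.2, 0, 0.9, 0, 0, -0.25, 0, 0.9, 0, 0, -0.25, 0, 0.9, 0, 0, -0.25, 0]'

```text
t: 16.55
eef_pos: [0.549, -0.0943, 0.2815]
ee_rot: [0.0, 0.972, -0.234, -0.002]
wrist_force: [-0.3, -0.2, -0.4]
width: 0.897
```

Run:
```python
from h import *
st(); im,d,W=look("scene","end"); a=im[180:290,190:360]
z=np.load("pics/scene0.npz")["im"]
cv2.imwrite("pics/endcrop.png",np.hstack([cv2.resize(x[180:290,190:360],None,fx=2.3,fy=2.8,interpolation=cv2.INTER_CUBIC) for x in(z,im)])[...,::-1])
```

```text
t 16.55 tcp [ 0.549  -0.0943  0.2815] yaw(x) -27.02 tilt [-0.003  0.001 -1.   ] F [-0.28 -0.24 -0.37] T [-0.008 -0.011 -0.006] w 0.897 j [-0.11  0.19  0.19  1.82 -0.04  1.14 -1.95]
```

View pics/endcrop.png

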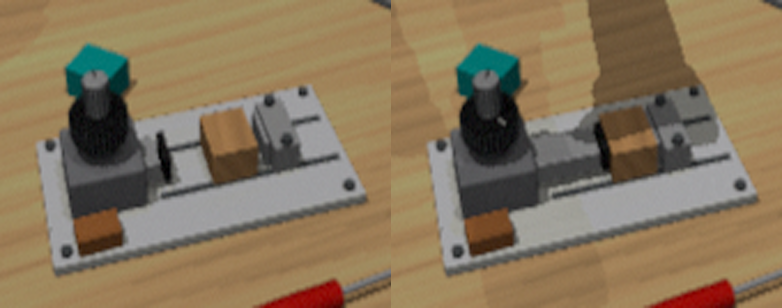

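The right half (now) shows the pad against the blank at (602,145), with the blank against the stop plate at (660,135). Offcut and turquoise block haven't moved, and the gripper is clear.

```bash
python3 -c "from h import *;ticket.hand_in()"
```

```text
the job is handed in; nothing more can be done
```

The blank is clamped against the steel stop plate with about 14 N, both knobs are released, and the job is handed in, finished at about 16.6 s. It was not judged on screen, so the checks below are my own.

- **Coarse knob:** I turned it 1.83 rad clockwise, which left the pad about 5.5 mm short of the blank. The camera and the turn angle agreed on this.
- **Fine knob:** I pushed the blank home with this knob alone. It seated where the joint-7 torque began to rise by a steady 0.023 N m for each equal step. I then turned 0.223 rad further, which by angle is about 14.3 N.
- **Force check:** The torque gave 11.6 N at the step before last, where the angle gave 12.1 N. The last step was smaller than the others, so its torque was not comparable and that one rests on the angle.
- **Noisy readings:** The wrist torque at rest was noisy, so I relied on the joint-7 readings taken after equal steps.
- **Last look:** The pad is against the blank, the blank is against the plate, and the offcut and turquoise block are where they were. That last picture showed only the area around the jig, so I did not check the other bystanders. The gripper is about 150 mm above the knobs and wrist force is near zero.

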